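# Close up the vial cool box

## Task

Close the open cool box on the lab bench: first fold its upright white inner leaf all the way down over the vials, then swing the hinged smoky-blue cover fully shut over it. Do it by gently pushing and pressing with the fingertips; do not take the leaf or the cover between the fingers, and leave the vials and everything else on the bench where they are. Finish with the robot clear of everything.

Things in the scene. Friction and masses are not known exactly. Their poses are not given: they have to be found in the camera images.
- case: White open cool box, 200 (its x) by 150 (its y) by 70 mm high, walls 6 mm, fixed to the bench. Origin: centre of its underside, on the bench; z up. Its +x side carries the cover's hinge, its -x side the leaf's hinge. Its +x points to the robot's right (world -y), give or take 30 degrees.
- leaf (a joint): Angle of the white inner leaf about its hinge, rad: 0 = folded flat over the vials (horizontal, 8 mm below the rim; stop), pi/2 = upright, 1.75 = outer stop. It starts about upright. The hinge is stiff: the leaf stays where it is left and takes 0.5 to 1.5 N at its free edge to move.
- leaf_hinge (a point): Middle of the leaf's hinge axis, at x = -88 mm in the case's frame, 62 mm above the bench; axis along the case's y. Turns with the leaf: x runs from hinge to free edge, y along the hinge, z normal (up when folded down, towards the case's -x when upright). The leaf is a plate 130 mm long (x), 132 mm wide, 4 mm thick, centred on z = 0, with 3 mm ribs on the +z face.
- leaf_edge (a point): Middle of the leaf's free edge on its +z (outer, later upper) face: 130 mm along x from leaf_hinge. Same axes as leaf_hinge.
- cover (a joint): Angle of the smoky-blue cover about its hinge, rad: 0 = shut on the case's rim (stop), pi/2 = standing upright, 1.9 = open stop. It starts open, leaning slightly outward. The hinge is stiff: the cover stays where it is left and takes about 1 to 4 N at its free edge to move.
- cover_hinge (a point): Middle of the cover's hinge axis, at x = +100 mm in the case's frame, 70.5 mm above the bench; axis along the case's y. Turns with the cover; has the case's axes when shut. The cover reaches 200 mm along -x, is 150 mm wide (y), its flat outer face at z = +30 mm: a 4 mm plate over 26 mm skirts. Shut, that face is 100.5 mm above the bench.
- cover_edge (a point): Middle of the cover's free edge on its outer face: (-200, 0, +30) mm in the cover_hinge frame, whose axes it shares. Below it a lip 50 mm wide stands out 13 mm.
- vial1: Loose small vial, 13 mm across, 48 mm tall, standing in the case's rack under where the leaf comes down; its top is 54 mm above the bench. Origin: centre of its underside. To be left alone; twelve others like it are fixed.
- vial2: Loose small vial, 13 mm across, 48 mm tall, standing in the case's rack under where the leaf comes down; its top is 54 mm above the bench. Origin: centre of its underside. To be left alone; twelve others like it are fixed.
- vial3: Loose small vial, 13 mm across, 48 mm tall, standing in the case's rack under where the leaf comes down; its top is 54 mm above the bench. Origin: centre of its underside. To be left alone; twelve others like it are fixed.
- vial4: Loose small vial, 13 mm across, 48 mm tall, standing in the case's rack under where the leaf comes down; its top is 54 mm above the bench. Origin: centre of its underside. To be left alone; twelve others like it are fixed.
- bottle: Bystander: amber jar, 48 mm across, 85 mm tall, beside the case's +y end (about 140 mm from its centre). Origin: centre of its underside.
- conical: Bystander: white capped tube, 34 mm across at the cap, 89 mm tall, standing beside the case's -y end (about 130 mm from its centre). Origin: centre of its underside.
- marker: Bystander: marker pen, 130 mm long, 19 mm high, lying along the case's leaf-hinge side, 135 mm from the case's centre. Origin: its middle, on the bench.
- vialblock: Bystander: blue vial block 75 by 110 mm, 54 mm high with its vials, on the robot's left of the case. Origin: centre of its underside.
- pipette: Bystander: hand pipette, 275 mm long, 37 mm high, lying on the bench at the far left. Origin: near its middle, on the bench.
- wash: Bystander: white bottle with cap, 68 mm across, 160 mm tall, at the near right. Origin: centre of its underside.
- tipbox: Bystander: open tip box 125 by 85 mm, 66 mm high, at the far right. Origin: centre of its underside.

How it is judged:
By the outcome, as a careful person would: the job done as asked, in the order asked, and still so for the second after the job is handed in, with the robot touching nothing.
It also fails if it takes over 53 s, if anything falls off the work surface, if the arm or the gripper's body presses on something with over 40 N, if the wrist force passes 120 N, or if a joint passes its speed limit or range.

## Robot

A 6-joint arm with a two-finger parallel gripper is mounted at the origin on the work surface. World frame = base frame: x ahead of the robot, y to its left, z up, the work surface at z = 0. Lengths are in mm, angles in rad, forces in N, time in s.
With the tool pointing down it reaches from about 400 to 925 mm from the base axis. Payload 12.5 kg.
Tool frame: the origin (TCP) lies on the centre line of the jaws, within the pads' length; the fingertips stand 19 mm ahead of it and the grasp point (between the pads) is the TCP; z points along the fingers, y is the line along which they close (so a half turn about z gives the same grasp; the last joint's range is limited). The gripper opens to 95 mm and grips with 3 to 60 N. Pads are 20 mm wide; open, the fingers measure 119 mm over their backs; the gripper's body (75 mm by 180 mm) begins 59 mm behind the grasp point.
Start: joints at [-1.355, 0.491, 1.559, -0, 1.092, -0.106], TCP at [197.695, -592.929, 204.961] pointing down, gripper open.
Joint ranges: [-3.1, 3.1], [-0.84, 2.19], [0.05, 2.79], [-1.13, 4.28], [0.06, 2.93], [-2.69, 2.69]. Speed limits (rad/s): [2.22, 2.22, 2.79, 3.14, 3.14, 3.14].

## Interface

Orientations are given as [roll, pitch, yaw] about the fixed x, y, z axes, in that order (R = Rz(yaw) Ry(pitch) Rx(roll)).
In Python, from cell import state, read_camera, job_done gives the robot as it stands.
- The arm moves only by the tool arm_command, never from a script. Its argument "deltas" is a list of rows, each an object of numbers: "dx", "dy", "dz": the shift along the world's x, y, z in m; "yaw": the turn about the world's z in degrees. In form: [{"dx": .., "dy": .., "dz": .., "yaw": ..}, ...]. A call has 1 to 20 rows; each row shifts and turns the commanded pose from where the row before left it; what a row does not reach is not made up. A row lasts 1/10 s, in which the tool goes at most 50 mm and 8.59 degrees, less where a joint would pass 70% of its speed; a pose out of reach is approached as far as the arm can. A call with a gripper value outside its range is refused whole. "gripper" is the finger opening in m, from 0 to 0.0951, set as the call begins (left out, the last holds). The fingers move at their own pace and stop on an object; the grip force is fixed at half the most. Time passes only in rows, so rows that do not move let the fingers close. It gives the time, the measured TCP pose, the force, the opening and the grip force at its end, in the units of the state.
- state(): the state, without advancing time (a new reading comes with each control period).
- read_camera(name): name is "scene" or "top" or "wrist"; returns a dict with "color" (480x640x3 uint8, red, green, blue), "range_z" (480x640 float32, mm along the optical axis (not along the pixel's ray), 0 where there is no reading), "fx", "fy", "cx", "cy" (pixels), "extrinsics" (4x4, takes a point from camera to world coordinates). Camera axes: x right, y up, looking along -z (the intrinsics and any distortion apply to the point x, -y, -z); pixel columns grow to the right and rows downward; lengths in mm; the calibration is good to about 2 mm. A picture is of the moment at which its call begins.
- job_done(): hands the job in; it is judged then, once.
The state is a dict: "t": time; "joints": joint angles; "qvel": joint speeds; "tau": joint torques, N m; "eef_pos": TCP position; "tcp_rot": TCP orientation; "ft_force": force on the tool from outside, world axes, zero at the start; "moment": the same for the moment, N m; "opening": opening from 0.0 (shut) to 1.0 (fully open); "grip_force": force on a finger pad.
Only numpy, scipy, OpenCV 4.12 (cv2) and the standard library are available. Lean on these libraries where they do the work, as an engineer would, in place of code of your own. Each camera call takes 0.05 s, during which the arm holds its last target. There are 200 camera calls.

## Working session

There is one attempt and no reset: what is moved stays moved. The work goes in short steps, Python scripts to look and compute and a tool call to move; the robot and the scene stay as the last step left them, time stands still between calls to the robot, and variables do not carry over. Pictures are saved under pics/ and viewed, at most 10 in all, crops included, and the job is handed in when it is done.

Besides the shell and the picture viewer there is one more tool, called after "Emit:" as name(argument=value, ...), one argument or row to a line, values as JSON. arm_command: Moves the arm, as the interface text tells. Its arguments: {"type":"object","properties":{"deltas":{"type":"array"},"gripper":{"type":"number"}},"required":["deltas"]}

```bash
ls; mkdir -p pics; python3 - <<'E'
from cell import state, read_camera
import cv2,numpy as np
for n in ("scene","top"):
    c=read_camera(n); np.savez(n+".npz",**c)
    cv2.imwrite(f"pics/{n}1.png",c["color"][:,:,::-1])
    print(n,c["fx"],c["cx"],c["cy"],np.round(c["extrinsics"],2).tolist())
print(state())
E
```

```text
pics
scene 578.8963051664529 323.5016516702377 239.35118302675303 [[-0.39, -0.73, 0.56, 1340.62], [0.92, -0.31, 0.24, 348.88], [-0.01, 0.61, 0.79, 1286.96], [0.0, 0.0, 0.0, 1.0]]
top 615.3698989756235 321.2349099346046 241.12589874181208 [[-0.0, 1.0, -0.05, 409.41], [-1.0, -0.0, 0.01, -36.75], [0.01, 0.05, 1.0, 1465.41], [0.0, 0.0, 0.0, 1.0]]
{'t': 0.1, 'joints': array([-1.35462631e+00,  4.91487799e-01,  1.55939057e+00, -2.29788790e-05,
        1.09167735e+00, -1.05592184e-01]), 'qvel': array([-0.00033334, -0.00221612, -0.00173519, -0.00044495,  0.00085286,
       -0.00141394]), 'tau': array([ 1.50762215e-03, -6.13622475e+01, -2.58605200e+01,  6.93516014e-02,
        4.70707007e-02, -4.62690332e-05]), 'eef_pos': array([ 197.62256535, -592.70198385,  204.42660715]), 'tcp_rot': array([-3.14063281e+00, -8.12349426e-05,  3.21772761e-01]), 'ft_force': array([-0.28722943,  0.32814948,  0.68645295]), 'moment': array([ 0.02715913, -0.01834973,  0.05473303]), 'grip_force': 0.0, 'opening': 0.9978925521897931}
```

View pics/scene1.png

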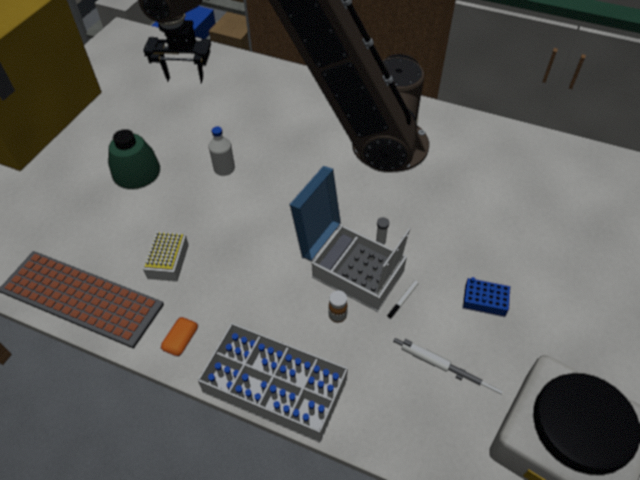

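View pics/top1.png

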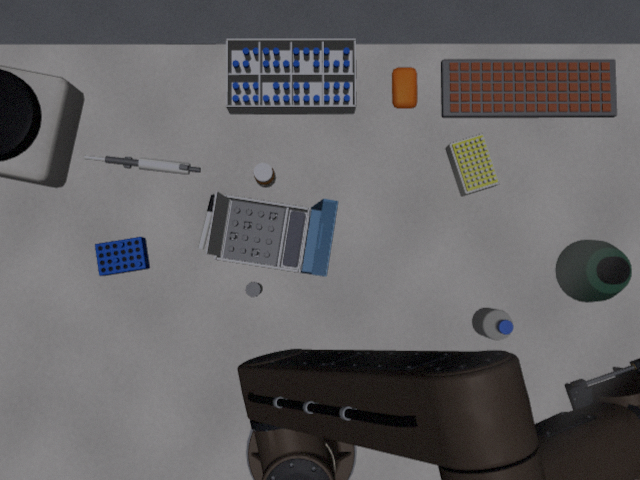

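The case is at about (262,233) in the top view. Its cover stands up on the right at about (320,238), and the leaf is on the left at about (219,225). The conical tube is at (253,289), the bottle at (263,173) and the marker at (207,225). Next I'll enlarge a crop and measure.

```bash
cat > h.py <<'E'
import numpy as np
from cell import read_camera
def cloud(c):
    v,u=np.mgrid[:480,:640]; d=np.asarray(c["range_z"],float)
    p=np.stack([(u-c["cx"])/c["fx"]*d,-(v-c["cy"])/c["fy"]*d,-d,np.ones_like(d)],-1)
    w=(p@np.asarray(c["extrinsics"]).T)[...,:3]; w[d==0]=np.nan
    return w
def topix(c,p):
    q=np.linalg.inv(c["extrinsics"])@np.append(p,1)
    return c["cx"]+c["fx"]*q[0]/-q[2], c["cy"]-c["fy"]*q[1]/-q[2]
E
python3 - <<'E'
from h import *; import cv2
c=dict(np.load("top.npz")); w=cloud(c)
np.set_printoptions(suppress=True,linewidth=180)
im=cv2.resize(c["color"][180:310,190:350,::-1],None,fx=5,fy=4.6 if 0 else 5*0.9,interpolation=cv2.INTER_CUBIC)
im=cv2.resize(c["color"][185:300,190:345,::-1],None,fx=5,fy=5,interpolation=cv2.INTER_CUBIC)
cv2.imwrite("pics/topcrop.png",cv2.convertScaleAbs(im,alpha=1.8))
s=dict(np.load("scene.npz")); im=cv2.resize(s["color"][160:330,270:450,::-1],None,fx=3.5,fy=3.5,interpolation=cv2.INTER_CUBIC)
cv2.imwrite("pics/scenecrop.png",cv2.convertScaleAbs(im,alpha=1.8))
for n,(u,v) in dict(bottle=(263,173),con=(253,289),marker=(207,225),block=(121,256),bench=(180,230),wash=(500,325)).items(): print(n,w[v,u].round(0))
E
```

```text
bottle [639.  81.  83.]
con [378. 102.  92.]
marker [528. 220.   9.]
block [454. 414.  34.]
bench [516. 285.   4.]
wash [ 301. -427.  159.]
```

View pics/topcrop.png

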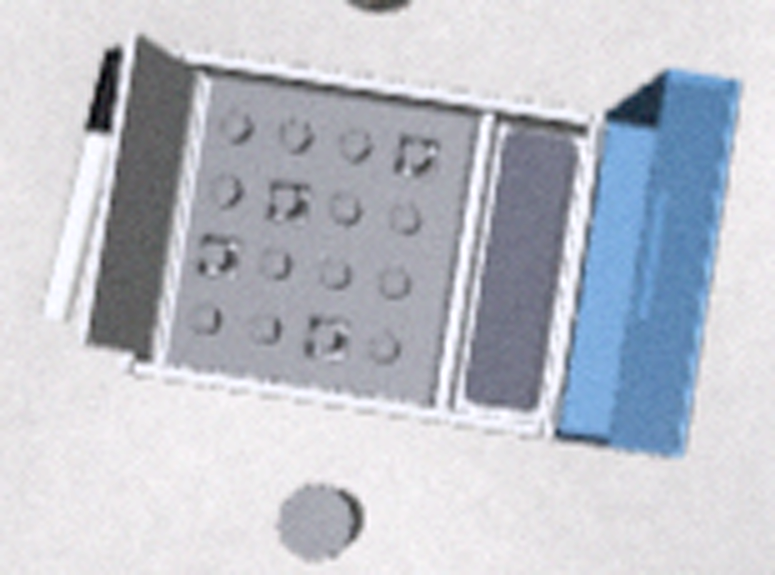

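View pics/scenecrop.png

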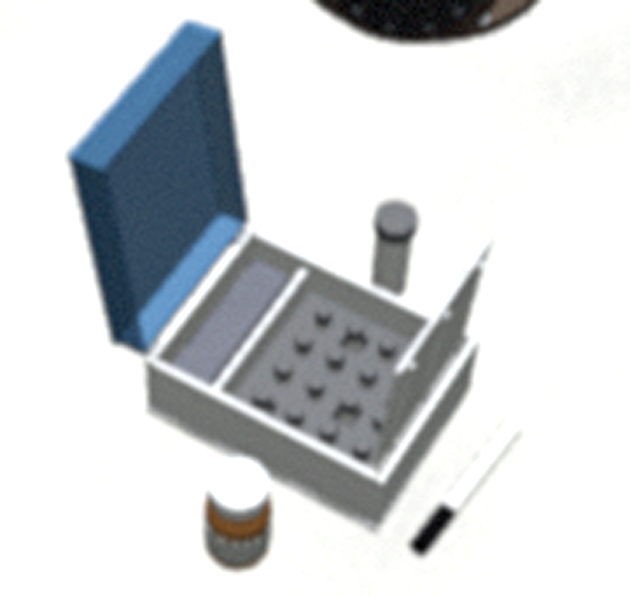

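The crops show the rim corners in topcrop pixels at far right (602,118), near right (552,436), near left (134,370) and far left (186,55). The cover's free edge runs (740,80)-(685,455) and the leaf's free edge (128,35)-(85,340). I'll fit the case pose to these.

```bash
python3 - <<'E'
from h import *; import cv2
from scipy.optimize import least_squares, minimize
np.set_printoptions(suppress=True,linewidth=180,precision=1)
c=dict(np.load("top.npz")); E=c["extrinsics"]
def ray(U,V,z):
    u=190+(U+.5)/5-.5;v=185+(V+.5)/5-.5
    d=E[:3,:3]@np.array([(u-c["cx"])/c["fx"],-(v-c["cy"])/c["fy"],-1]); o=E[:3,3]
    return o+d*(z-o[2])/d[2]
P=np.array([ray(*p,70) for p in[(602,118),(552,436),(134,370),(186,55)]]); print(P)
print([np.linalg.norm(P[i]-P[(i+1)%4]) for i in range(4)])
L=np.array([[100,75],[100,-75],[-100,-75],[-100,75]])
def T(q,l): a=q[2]; return l@np.array([[np.cos(a),np.sin(a)],[-np.sin(a),np.cos(a)]])+q[:2]
q=least_squares(lambda q:(T(q,L)-P[:,:2]).ravel(),[520,120,-1.57]).x; print("fit",q,np.degrees(q[2]));print(T(q,L)-P[:,:2])
# cloud in the case frame
for n in("top","scene"):
    k=dict(np.load(n+".npz")); w=cloud(k); l=w.copy(); a=q[2]; d=w[...,:2]-q[:2]
    l[...,0]=d[...,0]*np.cos(a)+d[...,1]*np.sin(a); l[...,1]=-d[...,0]*np.sin(a)+d[...,1]*np.cos(a)
    m=np.isfinite(l[...,2])
    r=l[m&(abs(l[...,2]-70)<5)&(abs(l[...,0])<110)&(abs(l[...,1])<85)]; print(n,"rim",r.min(0),r.max(0),len(r))
    r=l[m&(l[...,2]>80)&(l[...,0]>90)&(l[...,0]<230)&(abs(l[...,1])<95)]
    for z in range(80,300,20):
        b=r[abs(r[:,2]-z)<10]
        if len(b): print("cover",z,len(b),"x",np.percentile(b[:,0],[2,50,98]),"y",np.percentile(b[:,1],[1,99]))
    r=l[m&(l[...,2]>75)&(l[...,0]<-60)&(l[...,0]>-180)&(abs(l[...,1])<75)]
    for z in range(80,220,20):
        b=r[abs(r[:,2]-z)<10]
        if len(b): print("leaf",z,len(b),"x",np.percentile(b[:,0],[2,50,98]),"y",np.percentile(b[:,1],[1,99]))
E
```

```text
[[560.3 -24.9  70. ]
 [415.8  -1.7  70. ]
 [446.4 187.4  70. ]
 [589.8 164.5  70. ]]
[np.float64(146.39534827348177), np.float64(191.60547991605713), np.float64(145.1670804328914), np.float64(191.5934168411785)]
fit [503.1  81.3  -1.7] -99.04794670992852
[[ 1.1 -4.4]
 [-2.5 -3.9]
 [-1.7  4.5]
 [ 3.1  3.8]]
top rim [-102.8  -74.9   65. ] [110.   75.1  74.9] 853
cover 80 12 x [ 98.4 106.5 118.6] y [-70.3  72.5]
cover 100 12 x [100.6 111.1 120.9] y [-57.1  73.4]
cover 120 11 x [102.8 109.9 120.7] y [-74.9  74.1]
cover 140 13 x [105.3 109.9 120.3] y [-74.2  73.7]
cover 160 10 x [107.9 110.9 120.3] y [-73.9  74.1]
cover 180 10 x [111.  113.1 122.1] y [-73.6  75.2]
cover 200 11 x [113.3 115.7 122. ] y [-73.4  73.9]
cover 220 9 x [116.3 118.  130.8] y [-74.5  74.2]
cover 240 6 x [119.7 120.3 121.9] y [-74.4  74.1]
cover 260 1016 x [123.6 139.9 152.7] y [-73.3  73.9]
cover 280 161 x [123.9 129.2 143.8] y [-69.8  71.3]
leaf 80 90 x [-92.  -90.4 -88.9] y [-64.9  64.1]
leaf 100 116 x [-93.  -91.4 -89.8] y [-64.2  64.9]
leaf 120 139 x [-94.3 -92.9 -91.1] y [-64.7  63.7]
leaf 140 127 x [-95.3 -94
[... 480 characters left out ...]
. ] y [-71.5  79.9]
cover 180 272 x [109.4 134.6 138.9] y [-70.1  80.9]
cover 200 289 x [112.2 137.5 141.9] y [-71.7  79.7]
cover 220 217 x [114.  138.9 143.5] y [-70.3  80.2]
cover 240 98 x [115.8 126.2 146.3] y [-72.1  82.1]
cover 260 548 x [120.  135.9 150.5] y [-70.6  79.4]
cover 280 81 x [121.2 125.1 133. ] y [-39.6  73.3]
leaf 80 53 x [-100.4  -97.2  -93.9] y [-45.4  70.2]
leaf 100 72 x [-101.3  -98.1  -95.6] y [-51.6  71.4]
leaf 120 72 x [-103.1  -99.3  -96.3] y [-46.5  70.3]
leaf 140 80 x [-103.9 -100.7  -97.7] y [-46.   71.5]
leaf 160 79 x [-105.1 -101.7  -98.8] y [-60.7  70.8]
leaf 180 123 x [-105.8 -102.8  -99.1] y [-59.   71.7]
leaf 200 47 x [-104.4 -101.8 -100.2] y [-57.5  68.2]
```

The fit holds: after scaling, the case is at (503.1, 81.3) with yaw -99.05°, and the depth residuals are only a few mm. The leaf is at about 1.63 rad with its edge near z=192, and the cover is at about 1.70 rad with its top near z=283. I'll close the fingers, rise, and travel over everything to the leaf's outer side.

Emit:
arm_command(
  deltas=[
    {"dz": 0.04},
    {"dz": 0.04},
    {"dz": 0.04},
    {"dz": 0.04},
    {"dx": 0.0235,"dy": 0.0286,"yaw": 5.2},
    {"dx": 0.0235,"dy": 0.0286,"yaw": 5.2},
    {"dx": 0.0235,"dy": 0.0286,"yaw": 5.2},
    {"dx": 0.0235,"dy": 0.0286,"yaw": 5.2},
    {"dx": 0.0235,"dy": 0.0286,"yaw": 5.2},
    {"dx": 0.0235,"dy": 0.0286,"yaw": 5.2},
    {"dx": 0.0235,"dy": 0.0286,"yaw": 5.2},
    {"dx": 0.0235,"dy": 0.0286,"yaw": 5.2},
    {"dx": 0.0235,"dy": 0.0286,"yaw": 5.2},
    {"dx": 0.0235,"dy": 0.0286,"yaw": 5.2},
    {"dx": 0.0235,"dy": 0.0286,"yaw": 5.2},
    {"dx": 0.0235,"dy": 0.0286,"yaw": 5.2},
  ],
  gripper=0,
)

```text
$.deltas[0]: bad value
```

Emit:
arm_command(
  deltas=[
    {"dx": 0.0032,"dy": 0.0335},
    {"dx": 0.0032,"dy": 0.0335},
    {"dx": 0.0032,"dy": 0.0335},
    {"dx": 0.0032,"dy": 0.0335},
    {"dx": 0.0032,"dy": 0.0335},
    {"dx": 0.0032,"dy": 0.0335},
    {"dx": 0.0032,"dy": 0.0335},
    {"dx": 0.0032,"dy": 0.0335},
    {"dx": 0.0032,"dy": 0.0335},
    {"dx": 0.0032,"dy": 0.0335},
    {"dx": 0.0032,"dy": 0.0335},
    {"dx": 0.0032,"dy": 0.0335},
    {"dx": 0.0032,"dy": 0.0335},
    {"dx": 0.0032,"dy": 0.0335},
    {},
    {},
  ],
)

```text
$.deltas[0]: bad value
```

Each row seems to need all four keys.

Emit:
arm_command(
  deltas=[
    {"dx": 0,"dy": 0,"dz": 0.04,"yaw": 0},
    {"dx": 0,"dy": 0,"dz": 0.04,"yaw": 0},
    {"dx": 0,"dy": 0,"dz": 0.04,"yaw": 0},
    {"dx": 0,"dy": 0,"dz": 0.04,"yaw": 0},
    {"dx": 0.0235,"dy": 0.0286,"dz": 0,"yaw": 5.2},
    {"dx": 0.0235,"dy": 0.0286,"dz": 0,"yaw": 5.2},
    {"dx": 0.0235,"dy": 0.0286,"dz": 0,"yaw": 5.2},
    {"dx": 0.0235,"dy": 0.0286,"dz": 0,"yaw": 5.2},
    {"dx": 0.0235,"dy": 0.0286,"dz": 0,"yaw": 5.2},
    {"dx": 0.0235,"dy": 0.0286,"dz": 0,"yaw": 5.2},
    {"dx": 0.0235,"dy": 0.0286,"dz": 0,"yaw": 5.2},
    {"dx": 0.0235,"dy": 0.0286,"dz": 0,"yaw": 5.2},
    {"dx": 0.0235,"dy": 0.0286,"dz": 0,"yaw": 5.2},
    {"dx": 0.0235,"dy": 0.0286,"dz": 0,"yaw": 5.2},
    {"dx": 0.0235,"dy": 0.0286,"dz": 0,"yaw": 5.2},
    {"dx": 0.0235,"dy": 0.0286,"dz": 0,"yaw": 5.2},
  ],
  gripper=0,
)

```text
t: 1.7
eef_pos: [480.4, -248.3, 364.8]
tcp_rot: [-3.141, -0.0, 1.415]
ft_force: [0.2, -0.3, 0.1]
opening: 0.002
grip_force: 0.0
```

Emit:
arm_command(
  deltas=[
    {"dx": 0.0032,"dy": 0.0335,"dz": 0,"yaw": 0},
    {"dx": 0.0032,"dy": 0.0335,"dz": 0,"yaw": 0},
    {"dx": 0.0032,"dy": 0.0335,"dz": 0,"yaw": 0},
    {"dx": 0.0032,"dy": 0.0335,"dz": 0,"yaw": 0},
    {"dx": 0.0032,"dy": 0.0335,"dz": 0,"yaw": 0},
    {"dx": 0.0032,"dy": 0.0335,"dz": 0,"yaw": 0},
    {"dx": 0.0032,"dy": 0.0335,"dz": 0,"yaw": 0},
    {"dx": 0.0032,"dy": 0.0335,"dz": 0,"yaw": 0},
    {"dx": 0.0032,"dy": 0.0335,"dz": 0,"yaw": 0},
    {"dx": 0.0032,"dy": 0.0335,"dz": 0,"yaw": 0},
    {"dx": 0.0032,"dy": 0.0335,"dz": 0,"yaw": 0},
    {"dx": 0.0032,"dy": 0.0335,"dz": 0,"yaw": 0},
    {"dx": 0.0032,"dy": 0.0335,"dz": 0,"yaw": 0},
    {"dx": 0.0032,"dy": 0.0335,"dz": 0,"yaw": 0},
    {"dx": 0,"dy": 0,"dz": 0,"yaw": 0},
  ],
)

```text
t: 3.2
eef_pos: [524.3, 222.3, 364.1]
tcp_rot: [-3.14, -0.0, 1.414]
ft_force: [-0.1, 0.3, -0.5]
opening: 0.004
grip_force: 0.0
```

```bash
python3 - <<'E'
import numpy as np
from cell import state
s=state(); print(s["eef_pos"],s["joints"].round(2))
ex=np.array([-0.1573,-0.9876]); c=np.array([503.1,81.3])
print("local",(s["eef_pos"][:2]-c)@ex,(s["eef_pos"][:2]-c)@[0.9876,-0.1573])
def show(name,X,Z):
    print(name); 
    for i in range(len(X)-1):
        d=(X[i+1]-X[i])*ex; print(i+1,"local x %.0f z %.0f"%(X[i+1],Z[i+1]),"d %.1f %.1f %.1f"%(*d,Z[i+1]-Z[i]))
r=108;t=np.linspace(1.57,0,19)
show("leaf",-88+r*np.cos(t)-5*np.sin(t)-10,62+r*np.sin(t)+5*np.cos(t)+19)
r=180;t=np.linspace(1.57,0,29)
show("cover",100-r*np.cos(t)+30*np.sin(t)+10,70.5+r*np.sin(t)+30*np.cos(t)+19)
E
```

```text
[524.2885866  222.25304059 364.1379198 ] [0.28 0.29 1.45 0.   1.4  0.44]
local -142.53818755576663 -1.2460651562439538
leaf
1 local x -93 z 189 d -1.5 -9.3 0.0
2 local x -84 z 188 d -1.5 -9.3 -0.8
3 local x -75 z 187 d -1.5 -9.2 -1.6
4 local x -66 z 184 d -1.4 -9.0 -2.4
5 local x -57 z 181 d -1.4 -8.8 -3.2
6 local x -48 z 177 d -1.3 -8.4 -4.0
7 local x -40 z 172 d -1.3 -8.1 -4.7
8 local x -32 z 167 d -1.2 -7.6 -5.4
9 local x -25 z 161 d -1.1 -7.1 -6.0
10 local x -18 z 154 d -1.1 -6.6 -6.7
11 local x -12 z 147 d -1.0 -6.0 -7.2
12 local x -7 z 139 d -0.9 -5.4 -7.7
13 local x -2 z 131 d -0.7 -4.7 -8.2
14 local x 2 z 123 d -0.6 -4.0 -8.5
15 local x 5 z 114 d -0.5 -3.2 -8.9
16 local x 7 z 105 d -0.4 -2.4 -9.1
17 local x 9 z 95 d -0.3 -1.6 -9.3
18 local x 10 z 86 d -0.1 -0.8 -9.4
cover
1 local x 130 z 271 d 1.6 10.0 1.4
2 local x 120 z 272 d 1.6 10.1 0.8
3 local x 109 z 272 d 1.6 10.1 0.2
4 local x 99 z 272 d 1.6 10.1 -0.3
5 local x 89 z 271 d 1.6 10.1 -0.9
6 local x 79 z 269 d 1.6 10.0 -1.5
7 local x 69 z 267 d 1.6 9.9 -2.0
8 local x 59 z 265 d 1.6 9.8 -2.6
9 local x 49 z 262 d 1.5 9.6 -3.1
10 local x 40 z 258 d 1.5 9.4 -3.7
11 local x 30 z 254 d 1.5 9.2 -4.2
12 local x 21 z 249 d 1.4 9.0 -4.7
13 local x 12 z 244 d 1.4 8.7 -5.2
14 local x 4 z 238 d 1.3 8.4 -5.7
15 local x -4 z 232 d 1.3 8.1 -6.2
16 local x -12 z 225 d 1.2 7.7 -6.6
17 local x -19 z 218 d 1.2 7.3 -7.1
18 local x -26 z 211 d 1.1 6.9 -7.5
19 local x -33 z 203 d 1.0 6.5 -7.8
20 local x -39 z 195 d 1.0 6.0 -8.2
21 local x -45 z 186 d 0.9 5.6 -8.5
22 local x -50 z 177 d 0.8 5.1 -8.8
23 local x -55 z 168 d 0.7 4.6 -9.1
24 local x -59 z 159 d 0.7 4.1 -9.4
25 local x -62 z 149 d 0.6 3.6 -9.6
26 local x -66 z 139 d 0.5 3.0 -9.8
27 local x -68 z 130 d 0.4 2.5 -9.9
28 local x -70 z 120 d 0.3 1.9 -10.0
```

Next I descend on the outer side (TCP z≈189), come up to the leaf, and push through the first part of the arc.

Emit:
arm_command(
  deltas=[
    {"dx": 0,"dy": 0,"dz": -0.035,"yaw": 0},
    {"dx": 0,"dy": 0,"dz": -0.035,"yaw": 0},
    {"dx": 0,"dy": 0,"dz": -0.035,"yaw": 0},
    {"dx": 0,"dy": 0,"dz": -0.035,"yaw": 0},
    {"dx": 0,"dy": 0,"dz": -0.035,"yaw": 0},
    {"dx": -0.0015,"dy": -0.0095,"dz": 0,"yaw": 0},
    {"dx": -0.0015,"dy": -0.0095,"dz": 0,"yaw": 0},
    {"dx": -0.0015,"dy": -0.0095,"dz": 0,"yaw": 0},
    {"dx": -0.0015,"dy": -0.0095,"dz": 0,"yaw": 0},
    {"dx": -0.0015,"dy": -0.0093,"dz": 0,"yaw": 0},
    {"dx": -0.0015,"dy": -0.0093,"dz": -0.0008,"yaw": 0},
    {"dx": -0.0015,"dy": -0.0092,"dz": -0.0016,"yaw": 0},
    {"dx": -0.0014,"dy": -0.009,"dz": -0.0024,"yaw": 0},
    {"dx": -0.0014,"dy": -0.0088,"dz": -0.0032,"yaw": 0},
    {"dx": -0.0013,"dy": -0.0084,"dz": -0.004,"yaw": 0},
  ],
)

```text
t: 4.7
eef_pos: [509.8, 126.5, 177.6]
tcp_rot: [3.142, 0.0, 1.411]
ft_force: [-0.2, 0.5, -0.2]
opening: 0.006
grip_force: 0.0
```

```bash
python3 - <<'E'
from h import *; import cv2
c=read_camera("scene"); im=cv2.resize(c["color"][130:330,270:470,::-1],None,fx=2.9,fy=2.9,interpolation=cv2.INTER_CUBIC)
cv2.imwrite("pics/leafpush.png",cv2.convertScaleAbs(im,alpha=1.8))
E
```

```text
(no output)
```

View pics/leafpush.png

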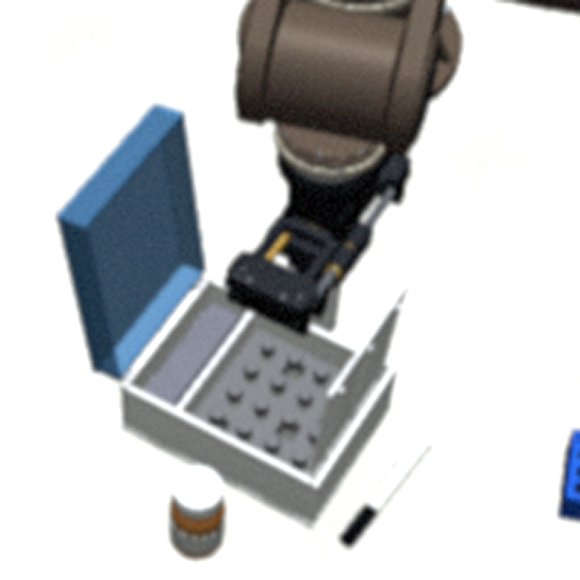

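The picture shows the leaf still upright at crop (370,340), with the gripper at (280,290), which seems to be on the robot's side of it. I'll compare this with the projected TCP.

```bash
python3 - <<'E'
from h import *; import cv2
from cell import state
np.set_printoptions(suppress=True,precision=1)
s=state(); p=s["eef_pos"]; print(s["t"],p,s["joints"].round(3),s["opening"])
for n in("scene","top"):
    c=read_camera(n); np.savez(n+"2.npz",**c)
    for z in (0,-19,-100,59,150): print(n,z,np.array(topix(c,p-[0,0,-z])))
    w=cloud(c); a=np.radians(-99.05)
    x=(w[...,:2]-[503.1,81.3])@[np.cos(a),np.sin(a)]; y=(w[...,:2]-[503.1,81.3])@[-np.sin(a),np.cos(a)]
    m=(abs(x)<150)&(abs(y)<130)&(w[...,2]>140)&(w[...,2]<330)&(x<90)
    for z in range(140,340,20):
        k=m&(abs(w[...,2]-z)<10)
        if k.sum()>3: print(n,z,k.sum(),"x",np.percentile(x[k],[2,50,98]),"y",np.percentile(y[k],[2,50,98]))
c=read_camera("top"); im=cv2.resize(c["color"][150:310,180:380,::-1],None,fx=3.5,fy=3.5,interpolation=cv2.INTER_CUBIC)
cv2.imwrite("pics/top2.png",cv2.convertScaleAbs(im,alpha=1.8))
E
```

```text
4.75 [509.3 125.7 177. ] [ 0.1  0.4  1.8 -0.   0.9  0.3] 0.008267943593792751
scene 0 [375.9 238.7]
scene -19 [375.4 243.4]
scene -100 [373.3 262.5]
scene 59 [377.6 223.3]
scene 150 [380.5 197.3]
scene 140 39 x [-104.1 -100.8  -97.2] y [-43.4  12.6  69.7]
scene 160 81 x [-105.2 -101.8  -98.6] y [-47.6  16.1  69.4]
scene 180 128 x [-105.8 -102.6  -54.8] y [-58.8   5.1  69.3]
scene 200 63 x [-104.4 -101.8  -52.5] y [-53.4   5.3  68.2]
scene 220 8 x [-58.2 -56.6 -55.4] y [-8.8 -0.   7.7]
scene 240 4 x [-56.4 -53.  -35.6] y [ 8.1  9.8 11.2]
scene 260 89 x [-79.4 -47.8 -13.4] y [-77.9  77.9  82.3]
scene 280 455 x [-80.6 -70.8 -12.5] y [-77.5  20.3  86.2]
scene 300 873 x [-79.3 -52.2 -14.7] y [-83.8  59.3  89.8]
scene 320 184 x [-71.7 -57.1 -23.1] y [-47.7  12.1  28.2]
top 0 [237.8 227.2]
top -19 [238.9 227.9]
top -100 [243.4 230.6]
top 59 [234.1 224.9]
top 150 [227.6 220.9]
top 280 6 x [-9.6 -9.  -8.6] y [70.  73.5 82. ]
top 300 319 x [-76.6 -52.3  -8.9] y [61.8 76.4 85.2]
top 320 18 x [-74.8 -60.1 -13.2] y [66.7 78.6 83.4]
```

View pics/top2.png

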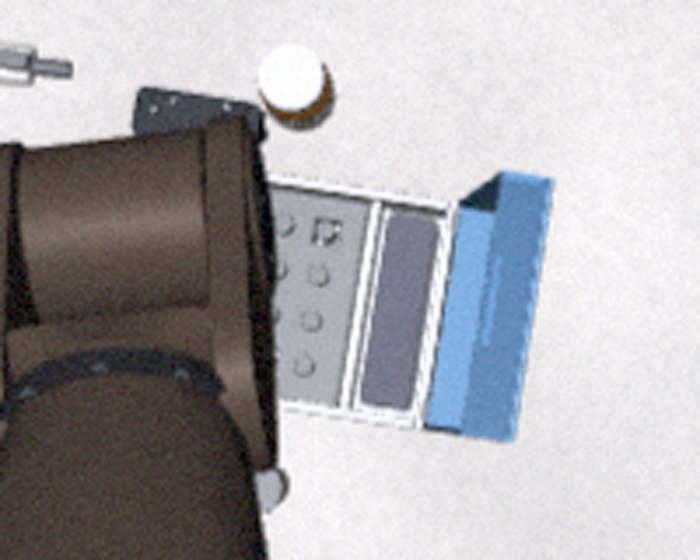

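The TCP really is at local x≈-46, yet the leaf's points haven't moved from about -100. I'll use the wrist camera to see how the fingers and leaf relate.

```bash
python3 - <<'E'
from h import *; import cv2
np.set_printoptions(suppress=True,precision=1)
c=read_camera("wrist"); np.savez("wrist2.npz",**c)
cv2.imwrite("pics/wrist2.png",cv2.convertScaleAbs(c["color"][:,:,::-1],alpha=1.6))
w=cloud(c); a=np.radians(-99.05)
x=(w[...,:2]-[503.1,81.3])@[np.cos(a),np.sin(a)]; y=(w[...,:2]-[503.1,81.3])@[-np.sin(a),np.cos(a)]
print(c["extrinsics"],np.nanmin(w[...,2]),np.nanmax(w[...,2]))
for z in range(60,220,20):
    k=(abs(w[...,2]-z)<10)&(abs(x)<160)&(abs(y)<100)
    if k.sum()>3: print(z,k.sum(),"x",np.percentile(x[k],[2,50,98]),"y",np.percentile(y[k],[2,50,98]))
E
```

```text
[[  1.    0.2   0.  522.4]
 [ -0.2   1.    0.3 200.1]
 [ -0.   -0.3   1.  358.6]
 [  0.    0.    0.    1. ]] -2.2234689850248515 315.3609777835984
60 5323 x [-105.1  -46.4   14. ] y [-64.8  15.   75. ]
80 2889 x [-104.4  -96.1   97.6] y [-68.8   1.6  79. ]
100 165 x [-100.3  -98.   -97.6] y [-42.5  -1.2  55. ]
120 169 x [-102.2  -99.3  -98.1] y [-45.  -12.5  52.8]
140 301 x [-102.8 -100.4  -99.3] y [-42.5  14.   54.2]
160 378 x [-104.6 -101.5 -100.6] y [-55.7  18.3  67.4]
180 742 x [-105.6 -102.9  -57.8] y [-56.3   1.3  63. ]
200 3281 x [-103.1 -100.9  -56.2] y [-57.2   2.8  67.6]
```

View pics/wrist2.png

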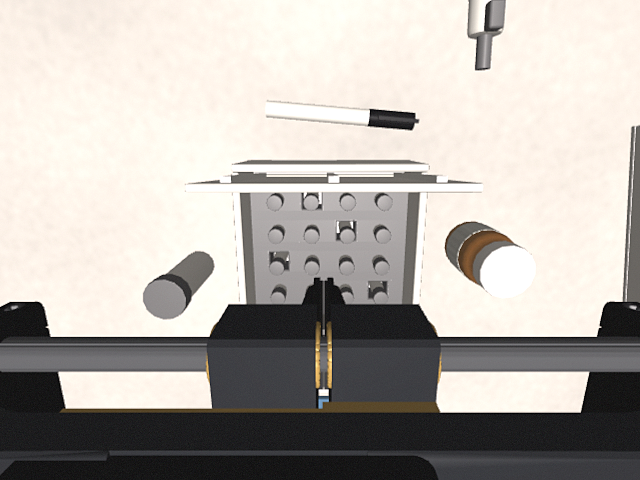

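```bash
python3 - <<'E'
from h import *; import cv2
np.set_printoptions(suppress=True,precision=1)
from cell import state
s=state();p=s["eef_pos"];print(s)
c=dict(np.load("wrist2.npz")); w=cloud(c)
print("proj tcp",topix(c,p),"tip",topix(c,p-[0,0,19]), "z+59",topix(c,p+[0,0,59]))
for v in range(270,310,4): print(v,[ (u,w[v,u].round(0).tolist()) for u in (310,316,322,328)])
print("leaf edge", [w[v,330].round(0).tolist() for v in (164,168,177,184,187,190)], w[187,200].round(0))
k=c["color"][265:320,280:370,::-1]; cv2.imwrite("pics/tip.png",cv2.convertScaleAbs(cv2.resize(k,None,fx=6,fy=6,interpolation=cv2.INTER_CUBIC),alpha=2.5))
E
```

```text
{'t': 4.95, 'joints': array([0.1, 0.4, 1.8, 0. , 0.9, 0.3]), 'qvel': array([ 0., -0., -0., -0.,  0.,  0.]), 'tau': array([ -0.4, -50.6, -22.5,   0.1,   0. ,  -0. ]), 'eef_pos': array([510. , 127.4, 178. ]), 'tcp_rot': array([ 3.1, -0. ,  1.4]), 'ft_force': array([ 0. ,  0.7, -1.1]), 'moment': array([-0. , -0.1,  0. ]), 'grip_force': 0.0, 'opening': 0.001930628181193981}
proj tcp (np.float64(322.0065789604233), np.float64(290.98200268404696)) tip (np.float64(322.12239160147107), np.float64(278.1684895949498)) z+59 (np.float64(321.44911487286157), np.float64(352.6598412865334))
270 [(310, [495.0, 99.0, 55.0]), (316, [500.0, 98.0, 55.0]), (322, [503.0, 90.0, 35.0]), (328, [509.0, 89.0, 34.0])]
274 [(310, [494.0, 95.0, 55.0]), (316, [497.0, 87.0, 36.0]), (322, [503.0, 86.0, 36.0]), (328, [508.0, 85.0, 35.0])]
278 [(310, [491.0, 84.0, 34.0]), (316, [509.0, 139.0, 189.0]), (322, [502.0, 82.0, 35.0]), (328, [515.0, 138.0, 188.0])]
282 [(310, [491.0, 81.0, 36.0]), (316, [509.0, 139.0, 194.0]), (322, [512.0, 137.0, 191.0]), (328, [515.0, 138.0, 195.0])]
286 [(310, [506.0, 139.0, 199.0]), (316
[... 174 characters left out ...]
2.0]), (328, [515.0, 138.0, 205.0])]
294 [(310, [507.0, 139.0, 209.0]), (316, [509.0, 139.0, 210.0]), (322, [512.0, 137.0, 205.0]), (328, [514.0, 138.0, 209.0])]
298 [(310, [507.0, 139.0, 212.0]), (316, [509.0, 139.0, 214.0]), (322, [512.0, 137.0, 209.0]), (328, [514.0, 139.0, 214.0])]
302 [(310, [507.0, 140.0, 218.0]), (316, [510.0, 139.0, 217.0]), (322, [512.0, 137.0, 214.0]), (328, [514.0, 138.0, 217.0])]
306 [(310, [513.0, 162.0, 273.0]), (316, [514.0, 161.0, 272.0]), (322, [512.0, 137.0, 218.0]), (328, [514.0, 138.0, 221.0])]
leaf edge [[525.0, 184.0, 69.0], [524.0, 181.0, 71.0], [523.0, 185.0, 185.0], [523.0, 182.0, 192.0], [522.0, 181.0, 193.0], [522.0, 180.0, 193.0]] [466. 190. 193.]
```

View pics/tip.png

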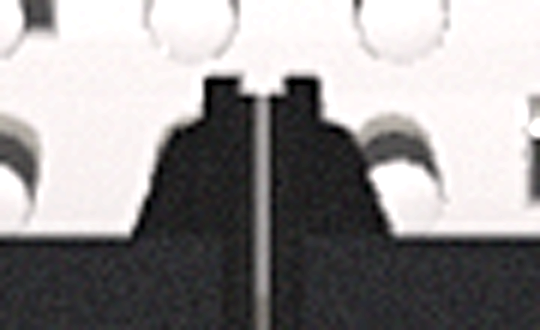

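Wrist depth puts the real fingertip bottom at z≈188 while the TCP reads 178, so it sits about 10 mm above the TCP instead of 19 mm below. The leaf edge measures 193 as expected, so the fingers simply passed over the leaf and nothing was touched. I'll go back out over the top and come down 29 mm lower.

Emit:
arm_command(
  deltas=[
    {"dx": 0,"dy": 0,"dz": 0.02,"yaw": 0},
    {"dx": 0,"dy": 0,"dz": 0.02,"yaw": 0},
    {"dx": 0.0038,"dy": 0.0237,"dz": 0,"yaw": 0},
    {"dx": 0.0038,"dy": 0.0237,"dz": 0,"yaw": 0},
    {"dx": 0.0038,"dy": 0.0237,"dz": 0,"yaw": 0},
    {"dx": 0.0038,"dy": 0.0237,"dz": 0,"yaw": 0},
    {"dx": 0,"dy": 0,"dz": 0,"yaw": 0},
    {"dx": 0,"dy": 0,"dz": -0.019,"yaw": 0},
    {"dx": 0,"dy": 0,"dz": -0.019,"yaw": 0},
    {"dx": 0,"dy": 0,"dz": -0.019,"yaw": 0},
    {"dx": 0,"dy": 0,"dz": 0,"yaw": 0},
  ],
)

```text
t: 6.05
eef_pos: [524.0, 221.5, 159.0]
tcp_rot: [-3.138, 0.002, 1.411]
ft_force: [-0.2, -0.0, -0.9]
opening: 0.004
grip_force: 0.0
```

```bash
cat > m.py <<'E'
from h import *
from cell import state
np.set_printoptions(suppress=True,precision=1)
a=np.radians(-99.05); ex=np.array([np.cos(a),np.sin(a)]); ey=np.array([-ex[1],ex[0]]); O=np.array([503.1,81.3])
def loc(n):
    c=read_camera(n); w=cloud(c); d=w[...,:2]-O
    return c,np.stack([d@ex,d@ey,w[...,2]],-1)
def tip():
    s=state(); p=s["eef_pos"]; L=np.array([(p[:2]-O)@ex,(p[:2]-O)@ey,p[2]])
    c,l=loc("wrist"); k=(abs(l[...,1]-L[1])<12)&(abs(l[...,0]-L[0])<16)&(l[...,2]>L[2]-40)&(l[...,2]<L[2]+60)
    print("tcp local",L,"F",s["ft_force"]); q=l[k]
    if len(q): print("finger n",len(q),"zmin",np.percentile(q[:,2],[0,1,3]),"x",np.percentile(q[:,0],[2,98]),"y",np.percentile(q[:,1],[2,98]))
    return l
E
python3 -c "
from m import *
l=tip()
"
```

```text
tcp local [-141.7   -1.4  159. ] F [-0.2 -0.  -0.9]
finger n 1136 zmin [168.8 170.5 172.3] x [-153.8 -139.9] y [-8.  7.]
```

The tip is now at z≈170 outside the leaf, as planned. I'll approach and push.

Emit:
arm_command(
  deltas=[
    {"dx": -0.0015,"dy": -0.0095,"dz": 0,"yaw": 0},
    {"dx": -0.0015,"dy": -0.0095,"dz": 0,"yaw": 0},
    {"dx": -0.0015,"dy": -0.0095,"dz": 0,"yaw": 0},
    {"dx": -0.0015,"dy": -0.0095,"dz": 0,"yaw": 0},
    {"dx": -0.0015,"dy": -0.0093,"dz": 0,"yaw": 0},
    {"dx": -0.0015,"dy": -0.0093,"dz": -0.0008,"yaw": 0},
    {"dx": -0.0015,"dy": -0.0092,"dz": -0.0016,"yaw": 0},
    {"dx": -0.0014,"dy": -0.009,"dz": -0.0024,"yaw": 0},
    {"dx": 0,"dy": 0,"dz": 0,"yaw": 0},
  ],
)

```text
t: 7.0
eef_pos: [512.9, 146.1, 155.8]
tcp_rot: [-3.141, 0.001, 1.41]
ft_force: [0.6, 0.6, -0.5]
opening: 0.003
grip_force: 0.0
```

```bash
python3 -c "
from m import *
l=tip()
c,l=loc('scene')
for z in range(80,200,15):
    k=(abs(l[...,2]-z)<7)&(l[...,0]<30)&(l[...,0]>-130)&(abs(l[...,1]-45)<18); print(z,k.sum(),np.median(l[k][:,0]) if k.any() else '')
"
```

```text
tcp local [-65.6  -0.5 155.8] F [ 0.6  0.6 -0.5]
finger n 2357 zmin [115.8 116.1 117.2] x [-77.5 -59.3] y [-12.   10.8]
80 50 -87.86875788610598
95 50 -80.67590132275654
110 47 -73.98767240216515
125 54 -67.57645136210135
140 47 -61.241633564466845
155 52 -54.8515102585385
170 52 -48.37033342589251
185 15 -43.16856782514551
```

The leaf is following (θ≈1.17). Continuing along the arc.

Emit:
arm_command(
  deltas=[
    {"dx": -0.0014,"dy": -0.0088,"dz": -0.0032,"yaw": 0},
    {"dx": -0.0013,"dy": -0.0084,"dz": -0.004,"yaw": 0},
    {"dx": -0.0013,"dy": -0.0081,"dz": -0.0047,"yaw": 0},
    {"dx": -0.0012,"dy": -0.0076,"dz": -0.0054,"yaw": 0},
    {"dx": -0.0011,"dy": -0.0071,"dz": -0.006,"yaw": 0},
    {"dx": -0.0011,"dy": -0.0066,"dz": -0.0067,"yaw": 0},
    {"dx": -0.001,"dy": -0.006,"dz": -0.0072,"yaw": 0},
    {"dx": -0.0009,"dy": -0.0054,"dz": -0.0077,"yaw": 0},
    {"dx": -0.0007,"dy": -0.0047,"dz": -0.0082,"yaw": 0},
    {"dx": -0.0006,"dy": -0.004,"dz": -0.0085,"yaw": 0},
    {"dx": -0.0005,"dy": -0.0032,"dz": -0.0089,"yaw": 0},
    {"dx": -0.0004,"dy": -0.0024,"dz": -0.0091,"yaw": 0},
    {"dx": -0.0003,"dy": -0.0016,"dz": -0.006,"yaw": 0},
    {"dx": 0,"dy": 0,"dz": 0,"yaw": 0},
  ],
)

```text
t: 8.5
eef_pos: [501.0, 73.2, 69.7]
tcp_rot: [-3.14, 0.0, 1.411]
ft_force: [-0.5, -0.0, -0.7]
opening: 0.004
grip_force: 0.0
```

```bash
cat >> m.py <<'E'
def leaf():
    c,l=loc('scene')
    for x in range(-75,45,20):
        k=(abs(l[...,0]-x)<7)&(l[...,2]>45)&(l[...,2]<140)&(abs(l[...,1]-42)<12); print(x,k.sum(),np.median(l[k][:,2]) if k.any() else '')
E
python3 -c "
from m import *
tip(); leaf()"
```

```text
tcp local [ 8.4 -0.8 69.7] F [-0.5 -0.  -0.7]
finger n 2201 zmin [71.8 73.  73.3] x [-7.2 10.5] y [-12.3  10.6]
-75 41 65.36009193439713
-55 40 66.84546657990961
-35 39 69.26039584814953
-15 37 71.2040847741057
5 40 71.57763890088881
25 39 75.2004762511583
```

Emit:
arm_command(
  deltas=[
    {"dx": -0.0001,"dy": -0.001,"dz": -0.005,"yaw": 0},
    {"dx": 0,"dy": 0,"dz": -0.005,"yaw": 0},
    {"dx": 0,"dy": 0,"dz": -0.002,"yaw": 0},
    {"dx": 0,"dy": 0,"dz": 0,"yaw": 0},
  ],
)

```text
t: 9.0
eef_pos: [501.2, 72.4, 58.2]
tcp_rot: [-3.141, 0.0, 1.411]
ft_force: [0.8, 0.4, -0.1]
opening: 0.005
grip_force: 0.0
```

Emit:
arm_command(
  deltas=[
    {"dx": 0,"dy": 0,"dz": -0.001,"yaw": 0},
    {"dx": 0,"dy": 0,"dz": 0,"yaw": 0},
  ],
)

```text
t: 9.2
eef_pos: [501.3, 72.4, 57.6]
tcp_rot: [3.141, 0.0, 1.411]
ft_force: [0.3, -0.1, -0.1]
opening: 0.0
grip_force: 0.0
```

Emit:
arm_command(
  deltas=[
    {"dx": 0,"dy": 0,"dz": -0.0015,"yaw": 0},
    {"dx": 0,"dy": 0,"dz": 0,"yaw": 0},
  ],
)

```text
t: 9.4
eef_pos: [501.5, 72.4, 57.2]
tcp_rot: [3.14, -0.0, 1.411]
ft_force: [-4.5, -0.3, 16.6]
opening: 0.004
grip_force: 8.4
```

Emit:
arm_command(
  deltas=[
    {"dx": 0,"dy": 0,"dz": -0.0015,"yaw": 0},
    {"dx": 0,"dy": 0,"dz": 0,"yaw": 0},
  ],
)

```text
t: 9.6
eef_pos: [501.7, 72.4, 56.7]
tcp_rot: [3.139, -0.0, 1.411]
ft_force: [-7.8, -0.5, 33.4]
opening: 0.002
grip_force: 16.5
```

```bash
python3 -c "
from m import *
tip(); leaf()"
```

```text
tcp local [ 9.  -0.  56.7] F [-7.8 -0.5 33.4]
finger n 2108 zmin [62.2 63.7 64. ] x [-6.5 10.5] y [-11.4  11.4]
-75 38 63.09207969828367
-55 40 62.876526226320834
-35 38 63.12888586971826
-15 39 62.59032127010778
5 39 62.53734263962201
25 35 62.91550290286909
```

The leaf is flat at its stop, with a constant height of about 63 mm. I'll lift, pass over the cover and come down behind it.

Emit:
arm_command(
  deltas=[
    {"dx": 0,"dy": 0,"dz": 0.02,"yaw": 0},
    {"dx": 0,"dy": 0,"dz": 0.04,"yaw": 0},
    {"dx": 0,"dy": 0,"dz": 0.04,"yaw": 0},
    {"dx": 0,"dy": 0,"dz": 0.04,"yaw": 0},
    {"dx": 0,"dy": 0,"dz": 0.04,"yaw": 0},
    {"dx": 0,"dy": 0,"dz": 0.04,"yaw": 0},
    {"dx": 0,"dy": 0,"dz": 0.045,"yaw": 0},
    {"dx": 0,"dy": 0,"dz": 0,"yaw": 0},
    {"dx": -0.005,"dy": -0.0314,"dz": 0,"yaw": 0},
    {"dx": -0.005,"dy": -0.0314,"dz": 0,"yaw": 0},
    {"dx": -0.005,"dy": -0.0314,"dz": 0,"yaw": 0},
    {"dx": -0.005,"dy": -0.0314,"dz": 0,"yaw": 0},
    {"dx": -0.005,"dy": -0.0314,"dz": 0,"yaw": 0},
    {"dx": -0.005,"dy": -0.0314,"dz": 0,"yaw": 0},
    {"dx": 0,"dy": 0,"dz": -0.028,"yaw": 0},
    {"dx": 0,"dy": 0,"dz": -0.028,"yaw": 0},
    {"dx": 0,"dy": 0,"dz": -0.029,"yaw": 0},
    {"dx": 0,"dy": 0,"dz": 0,"yaw": 0},
  ],
)

```text
t: 11.5
eef_pos: [469.6, -115.5, 231.4]
tcp_rot: [-3.136, -0.001, 1.411]
ft_force: [-0.4, -0.2, -0.2]
opening: 0.006
grip_force: 0.0
```

```bash
python3 -c "
from m import *
tip(); leaf()
c,l=loc('top')
k=(l[...,2]>225)&(abs(l[...,1])<80)&(l[...,0]>90)&(l[...,0]<260)
for z in range(230,300,10):
    q=l[k&(abs(l[...,2]-z)<5)]; print(z,len(q),np.percentile(q[:,0],[2,98]) if len(q) else '')
"
```

```text
tcp local [199.6  -2.1 231.4] F [-0.4 -0.2 -0.2]
finger n 1133 zmin [241.5 242.9 244.8] x [187.7 201.2] y [-8.5  6.4]
-75 36 63.2565727707007
-55 41 62.8137230092816
-35 43 62.51373374998116
-15 36 62.866585128953375
5 38 63.09026217202529
25 41 63.05533711673661
230 3 [117.7 122. ]
240 3 [119.7 121.9]
250 1 [121.5 121.5]
260 63 [123.1 146.8]
270 255 [123.4 142.1]
280 73 [125.6 131.5]
290 2 [127.  130.5]
```

The leaf stayed flat. The tip is behind the cover at local x≈200, z≈242. I'll approach and push the cover through upright.

Emit:
arm_command(
  deltas=[
    {"dx": 0.0016,"dy": 0.0099,"dz": 0.0015,"yaw": 0},
    {"dx": 0.0016,"dy": 0.0099,"dz": 0.0015,"yaw": 0},
    {"dx": 0.0016,"dy": 0.0099,"dz": 0.0015,"yaw": 0},
    {"dx": 0.0016,"dy": 0.0099,"dz": 0.0015,"yaw": 0},
    {"dx": 0.0016,"dy": 0.0099,"dz": 0.0015,"yaw": 0},
    {"dx": 0.0016,"dy": 0.0099,"dz": 0.0015,"yaw": 0},
    {"dx": 0.0016,"dy": 0.01,"dz": 0.0014,"yaw": 0},
    {"dx": 0.0016,"dy": 0.0101,"dz": 0.0008,"yaw": 0},
    {"dx": 0.0016,"dy": 0.0101,"dz": 0.0002,"yaw": 0},
    {"dx": 0.0016,"dy": 0.0101,"dz": -0.0003,"yaw": 0},
    {"dx": 0.0016,"dy": 0.0101,"dz": -0.0009,"yaw": 0},
    {"dx": 0.0016,"dy": 0.01,"dz": -0.0015,"yaw": 0},
    {"dx": 0,"dy": 0,"dz": 0,"yaw": 0},
  ],
)

```text
t: 12.95
eef_pos: [490.4, 5.1, 242.8]
tcp_rot: [-3.141, -0.001, 1.412]
ft_force: [0.0, 0.1, -0.1]
opening: 0.007
grip_force: 0.0
```

```bash
cat >> m.py <<'E'
def cover():
    c,l=loc('scene')
    col=c["color"].astype(int); b=(col[...,2]>col[...,0]+20)&(abs(l[...,1])<85)&(abs(l[...,0])<180)&(l[...,2]>60)
    q=l[b]; print("blue",len(q),"x",np.percentile(q[:,0],[1,99]),"z",np.percentile(q[:,2],[1,99]))
E
python3 -c "
from m import *
tip(); cover()"
```

```text
tcp local [ 77.3  -0.6 242.8] F [ 0.   0.1 -0.1]
finger n 1139 zmin [253.5 254.3 255.8] x [65.3 79.2] y [-7.3  7.7]
blue 1201 x [ 29.7 105.8] z [ 71.7 272.7]
```

The cover is following: its free edge is at local x≈30. Continuing along the arc.

Emit:
arm_command(
  deltas=[
    {"dx": 0.0016,"dy": 0.0099,"dz": -0.0025,"yaw": 0},
    {"dx": 0.0016,"dy": 0.0098,"dz": -0.003,"yaw": 0},
    {"dx": 0.0015,"dy": 0.0096,"dz": -0.0035,"yaw": 0},
    {"dx": 0.0015,"dy": 0.0094,"dz": -0.0041,"yaw": 0},
    {"dx": 0.0015,"dy": 0.0092,"dz": -0.0046,"yaw": 0},
    {"dx": 0.0014,"dy": 0.009,"dz": -0.0051,"yaw": 0},
    {"dx": 0.0014,"dy": 0.0087,"dz": -0.0056,"yaw": 0},
    {"dx": 0.0013,"dy": 0.0084,"dz": -0.0057,"yaw": 0},
    {"dx": 0.0013,"dy": 0.0081,"dz": -0.0062,"yaw": 0},
    {"dx": 0.0012,"dy": 0.0077,"dz": -0.0066,"yaw": 0},
    {"dx": 0.0012,"dy": 0.0073,"dz": -0.0071,"yaw": 0},
    {"dx": 0.0011,"dy": 0.0069,"dz": -0.0075,"yaw": 0},
    {"dx": 0.001,"dy": 0.0065,"dz": -0.0078,"yaw": 0},
    {"dx": 0.001,"dy": 0.006,"dz": -0.0082,"yaw": 0},
    {"dx": 0.0009,"dy": 0.0056,"dz": -0.0085,"yaw": 0},
    {"dx": 0.0008,"dy": 0.0051,"dz": -0.0088,"yaw": 0},
    {"dx": 0,"dy": 0,"dz": 0,"yaw": 0},
  ],
)

```text
t: 14.75
eef_pos: [510.3, 131.4, 147.0]
tcp_rot: [-3.14, 0.001, 1.411]
ft_force: [0.3, -0.3, -0.5]
opening: 0.006
grip_force: 0.0
```

```bash
python3 -c "
from m import *
tip(); cover()"
```

```text
tcp local [-50.6  -0.8 147. ] F [ 0.3 -0.3 -0.5]
finger n 2024 zmin [149.5 152.1 153.3] x [-66.1 -48. ] y [-12.3  10.6]
blue 2988 x [-101.  101.] z [ 95.  241.6]
```

Emit:
arm_command(
  deltas=[
    {"dx": 0.0007,"dy": 0.0046,"dz": -0.0091,"yaw": 0},
    {"dx": 0.0007,"dy": 0.0041,"dz": -0.0094,"yaw": 0},
    {"dx": 0.0006,"dy": 0.0036,"dz": -0.0096,"yaw": 0},
    {"dx": 0.0005,"dy": 0.003,"dz": -0.0098,"yaw": 0},
    {"dx": 0.0004,"dy": 0.0025,"dz": -0.0099,"yaw": 0},
    {"dx": 0.0003,"dy": 0.0019,"dz": -0.005,"yaw": 0},
    {"dx": 0,"dy": 0,"dz": -0.002,"yaw": 0},
    {"dx": 0,"dy": 0,"dz": 0,"yaw": 0},
  ],
)

```text
t: 15.65
eef_pos: [513.7, 150.6, 93.3]
tcp_rot: [-3.141, 0.0, 1.411]
ft_force: [-0.1, 0.6, -0.1]
opening: 0.002
grip_force: 0.0
```

Emit:
arm_command(
  deltas=[
    {"dx": 0,"dy": 0,"dz": -0.0015,"yaw": 0},
    {"dx": 0,"dy": 0,"dz": 0,"yaw": 0},
  ],
)

```text
t: 15.85
eef_pos: [514.0, 150.6, 92.3]
tcp_rot: [3.141, -0.0, 1.411]
ft_force: [-0.7, -0.1, 0.6]
opening: 0.005
grip_force: 0.0
```

Emit:
arm_command(
  deltas=[
    {"dx": 0,"dy": 0,"dz": -0.001,"yaw": 0},
    {"dx": 0,"dy": 0,"dz": 0,"yaw": 0},
  ],
)

```text
t: 16.05
eef_pos: [514.0, 150.7, 91.3]
tcp_rot: [3.141, -0.0, 1.411]
ft_force: [-0.4, 0.4, 0.8]
opening: 0.005
grip_force: 0.5
```

Emit:
arm_command(
  deltas=[
    {"dx": 0,"dy": 0,"dz": -0.001,"yaw": 0},
    {"dx": 0,"dy": 0,"dz": 0,"yaw": 0},
  ],
)

```text
t: 16.25
eef_pos: [514.1, 150.7, 90.9]
tcp_rot: [3.141, -0.0, 1.411]
ft_force: [-4.1, 1.0, 11.1]
opening: 0.006
grip_force: 5.3
```

Emit:
arm_command(
  deltas=[
    {"dx": 0,"dy": 0,"dz": -0.001,"yaw": 0},
    {"dx": 0,"dy": 0,"dz": 0,"yaw": 0},
  ],
)

```text
t: 16.45
eef_pos: [514.2, 150.7, 90.8]
tcp_rot: [3.14, -0.0, 1.411]
ft_force: [-5.7, -0.7, 21.3]
opening: 0.005
grip_force: 10.6
```

Emit:
arm_command(
  deltas=[
    {"dx": 0,"dy": 0,"dz": 0.02,"yaw": 0},
    {"dx": 0,"dy": 0,"dz": 0.04,"yaw": 0},
    {"dx": 0,"dy": 0,"dz": 0.04,"yaw": 0},
    {"dx": 0,"dy": 0,"dz": 0.04,"yaw": 0},
    {"dx": 0,"dy": 0,"dz": 0.04,"yaw": 0},
    {"dx": 0,"dy": 0,"dz": 0.04,"yaw": 0},
    {"dx": 0,"dy": 0,"dz": 0,"yaw": 0},
    {"dx": 0,"dy": 0,"dz": 0,"yaw": 0},
  ],
)

```text
t: 17.25
eef_pos: [513.9, 150.6, 309.3]
tcp_rot: [3.141, -0.0, 1.411]
ft_force: [-0.7, -0.2, -1.1]
opening: 0.003
grip_force: 0.0
```

```bash
python3 -c "
from m import *; import cv2
c,l=loc('scene'); cover()
for x in range(-90,100,30):
    k=(abs(l[...,0]-x)<7)&(l[...,2]>60)&(l[...,2]<150)&(abs(l[...,1]-35)<20); print(x,k.sum(),np.median(l[k][:,2]))
im=c['color'][120:345,250:520,::-1]; cv2.imwrite('pics/end.png',cv2.convertScaleAbs(cv2.resize(im,None,fx=2.6,fy=2.6,interpolation=cv2.INTER_CUBIC),alpha=1.8))
print(state())"
```

```text
blue 4148 x [-112.4   91.7] z [ 75.2 105.1]
-90 79 99.50792086408
-60 76 99.32040503312442
-30 71 98.97272428590145
0 73 99.29029116557103
30 71 99.40808889699997
60 67 98.60726085520082
90 54 98.94439563024548
{'t': 17.35, 'joints': array([ 0.2,  0.3,  1.6, -0. ,  1.2,  0.3]), 'qvel': array([ 0.,  0., -0., -0.,  0., -0.]), 'tau': array([  0.1, -49.6, -28.8,   0.1,   0. ,  -0. ]), 'eef_pos': array([513.5, 150.5, 307.8]), 'tcp_rot': array([-3.1,  0. ,  1.4]), 'ft_force': array([-0.7, -0.4,  0.3]), 'moment': array([-0. , -0.1,  0. ]), 'grip_force': 0.0, 'opening': 0.003604224142463341}
```

View pics/end.png

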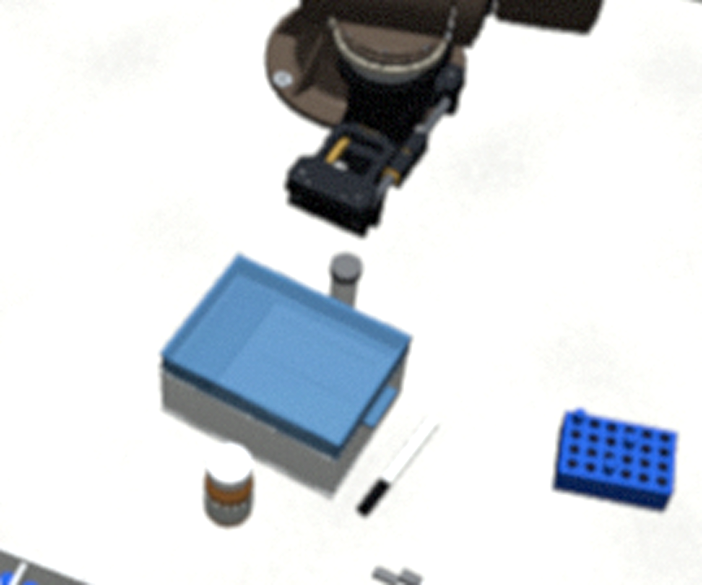

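The picture shows the cover shut flat over the case at crop (290,350), at a level height of about 99 mm. The gripper is well clear at (335,190), and the tube, bottle, marker and block are still standing in place. Handing in.

```bash
python3 -c "
from cell import job_done; print(job_done())"
```

```text
the job is handed in; nothing more can be done
None
```

The leaf is folded flat to its stop, the cover is shut over it, and the robot is clear with the job handed in at about 17 s; on the first approach the fingers passed over the leaf without touching it, because the real fingertips sat about 29 mm higher than the figures given, so I corrected the height and redid it.

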